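# Set up the green direction sign on the registration desk

## Task

Take the green direction sign out of the white rack and lower its tapered shank into the orange collar of the dark stand, arrow pointing the same way as the white mark on the stand's foot. Set it right down in the collar without forcing it and let go; then tap the black pad on top of the sign until the collar is driven all the way down and locks the shank. Leave the red and purple signs and the cup where they are.

Things in the scene. Friction and masses are not known exactly. Their poses are not given: they have to be found in the camera images.
- green_grip (a point): Centre of the green sign's panel, on the shank's axis, 57 mm above the flange's underside. x points along the arrow, z up the axis (upright at the start). The panel is upright, 12 mm thick along y, 42 mm high, 70 mm long (40 mm behind the axis, 30 mm ahead), so its top edge is 21 mm above this point. Easily pinched across its thickness from above. Whole sign 0.2 to 0.4 kg.
- green_seat (a point): Same sign: centre of the underside of its steel flange (48 mm diameter, 6 mm thick), on the axis; same axes. Below it is the steel shank, 45 mm long, tapering from 26 mm diameter to 15 mm at its tip, with a groove round it 5 to 14 mm down; above it a 16 mm post. Seated, the flange rests on the collar's rim and this point coincides with collar_rim.
- green_point (a point): Same sign: point of the white arrow tip, 51 mm from the axis along x, at the height of the panel's centre.
- green: The whole green sign; origin and axes as green_seat. On the panel's top edge, on the axis, is a black rubber tapping pad 18 x 12 mm, 4 mm high: its top is 25 mm above green_grip, 82 mm above the flange's underside.
- red: Red sign, same shape, also in the rack; origin at its flange's underside, on the axis. Leave it.
- purple: Purple sign, same shape, also in the rack; origin at its flange's underside, on the axis. Leave it.
- rack: White block 90 (x) x 250 (y) x 55 mm high, fixed to the desk, origin under its centre. Three upright 29 mm through holes in a row along its y at -80, 0 and +80 mm; a sign stands in each, flange on the block's top, its pad's top 137 mm above the desk, arrow roughly along the block's x. Which sign is in which hole varies.
- stand: Dark steel sign stand, fixed to the desk: foot 120 x 120 x 14 mm, round boss 60 mm diameter whose top is 66 mm above the desk, holding the orange collar on its axis. Origin under its centre; x points from the axis along the white arrow-like mark (bar and diamond, 29 to 58 mm from the axis) on top of the foot.
- collar_rim (a point): Centre of the mouth of the orange taper collar, at its rim, on the stand's axis, 76 mm above the desk while the collar is up; it moves down with the collar. z up. The tapered hole is 27.6 mm across at the rim and 18 mm across 42 mm down, open below.
- collar (a joint): How far the collar has been driven down into the boss: 0 = up (10 mm of orange shows), 0.0098 m = fully down (stop), the sign's flange on the boss. It stays where it is left (no spring back). Driving it takes about 12 N straight down on the sign; the sign's own weight does not move it. On the way down jaws inside the collar close into the shank's groove, so the sign can no longer be pulled out.
- cup: White mug with a handle, 76 mm across without it, 65 mm high, standing at the left of the stand; origin under its centre. Leave it.

How it is judged (in metres and radians):
On the way, in this order (a step that is already met when the one before it is completed fails the run):
1. the green sign's shank is lowered into the collar, to within 6 mm of resting, while the fingers still hold it (horizontal distance between green_seat and collar_rim below 0.004 m and z of green_seat in the frame of collar_rim below 0.006 m and contact force between the fingers and green above 0.5 N), for 0.05 s.
2. the sign stands seated in the collar, let go, with the collar not yet driven (less than 6 mm down) (horizontal distance between green_seat and collar_rim below 0.004 m and z of green_seat in the frame of collar_rim below 0.003 m and angle between green_seat's own z axis and vertical below 0.07 rad and contact force between the fingers and green below 0.1 N and value of joint collar below 0.006 m), for 0.2 s.
3. the collar is driven down at least 8 mm with the shank seated in it (value of joint collar above 0.008 m and horizontal distance between green_seat and collar_rim below 0.004 m and z of green_seat in the frame of collar_rim below 0.003 m), for 0.2 s.
At the end, for the whole second after the job is handed in: The green sign stands upright (within 4 degrees) and at rest in the collar, its flange within 3 mm of the rim and on the axis within 4 mm; the collar is down at least 8 mm of its 9.8 mm; the arrow points along the stand's white mark within about 18 degrees; nothing touches the sign (all of step 3 and angle between green_seat's own z axis and vertical below 0.07 rad and x of green_point in the frame of stand above 0.03 m and y of green_point in the frame of stand between -0.017 and 0.017 m and linear speed of green below 0.02 m/s and contact force between the fingers and green below 0.1 N).
It fails at once if the red sign is moved more than 15 mm (distance of red from where it was at the start of the episode above 0.015 m).
It fails at once if the purple sign is moved more than 15 mm (distance of purple from where it was at the start of the episode above 0.015 m).
It fails at once if the cup is moved more than 30 mm (distance of cup from where it was at the start of the episode above 0.03 m).
It also fails if it takes over 54 s, if anything falls off the work surface, if the arm or the gripper's body presses on something with over 40 N, if the wrist force passes 120 N, or if a joint passes its speed limit or range.

## Robot

A 7-joint arm with a two-finger parallel gripper is mounted at the origin on the work surface. World frame = base frame: x ahead of the robot, y to its left, z up, the work surface at z = 0. Lengths are in mm, angles in rad, forces in N, time in s.
With the tool pointing down it reaches from about 400 to 875 mm from the base axis. Payload 6.5 kg.
Tool frame: the origin (TCP) lies at the very end of the fingers, on their centre line; the grasp point (between the pads) lies 19 mm behind it (bot.hold_point_z is the distance from the TCP to the grasp point, in mm); x points along the fingers, y is the direction in which the jaws open and shut, and the axes are right-handed (so a half turn about x gives the same grasp; the last joint's range is limited). The gripper opens to 85 mm and grips with 20 to 120 N. Pads are 22 mm wide; open, the fingers measure 114 mm over their backs; the gripper's body (76 mm by 85 mm) begins 54 mm behind the grasp point. The pads swing forward as they close: fully open they stand 13 mm farther back than shut.
Start: joints at [1.255, 0.536, -0.004, 1.538, 0.003, 1.067, -0.071], TCP at [160.683, -629.818, 231.29] pointing down, gripper open.
Joint ranges: [-2.7, 2.7], [-0.37, 2.16], [-1.27, 1.26], [0.24, 2.4], [-1.31, 4.45], [0.19, 1.91], [-2.76, 2.76]. Speed limits (rad/s): [2.39, 2.39, 3.14, 3.14, 3.14, 3.14, 3.14].

## Interface

Orientations are given as [roll, pitch, yaw] about the fixed x, y, z axes, in that order (R = Rz(yaw) Ry(pitch) Rx(roll)).
In Python, from rig import get_state, viewer, bot gives the robot as it stands.
- The arm moves only by the tool step_arm, never from a script. Its argument "targets" is a list of rows, each an object of numbers: "dx", "dy", "dz": the shift along the world's x, y, z in m; "yaw": the turn about the world's z in units of 5 degrees (1.0 is 5 degrees). In form: [{"dx": .., "dy": .., "dz": .., "yaw": ..}, ...]. A call has 1 to 5 rows; each row is the pose to reach, as a shift and turn from the pose commanded when the call began; what a row does not reach only later rows make up. A row lasts 1/10 s, in which the tool goes at most 50 mm and 8.59 degrees, less where a joint would pass 70% of its speed; a pose out of reach is approached as far as the arm can. A call with a gripper value outside its range is refused whole. "claw" is the opening, from -1 (shut) to 1 (fully open), so that 0 is half open, set as the call begins (left out, the last holds). The fingers move at their own pace and stop on an object; the grip force is fixed at half the most. Time passes only in rows, so rows that repeat a pose let the fingers close. It gives the time, the measured TCP pose, the force and the opening at its end, in the units of the state.
- get_state(): the state, without advancing time (a new reading comes with each control period).
- viewer.read_camera(name): name is "scene" or "side" or "wrist"; returns a dict with "image" (480x640x3 uint8, red, green, blue), "fx", "fy", "cx", "cy" (pixels), "world_from_camera" (4x4, takes a point from camera to world coordinates); the wrist camera has in their place "mount" (4x4, takes a point from camera to tool coordinates, whose origin is the TCP and whose axes are the tool frame's). Camera axes: x right, y down, z forward; pixel columns grow to the right and rows downward; lengths in mm; the calibration is good to about 2 mm. A picture is of the moment at which its call begins: read the wrist's pose just before it. There is no depth.
- bot.job_done(): hands the job in, once; it reports no verdict.
Trained networks look in a picture, given as the dict that the camera call returned (one of the last four; its "shot" number tells which), for a name from the list of things; names that differ only in an ending like _2 or _b are one class to them, and where a whole thing is asked for, a point or a joint stands for the part that bears it (a point fixed in the world has none). Each returns a list of dicts, best first, with "score" (0 to 1); they miss things now and then, are a little off and sometimes report something else, mostly with a low value. They report only what shows in the picture. A call takes as long as a camera call.
- viewer.search_frame(picture, query): "box" ([left, top, width, height] in pixels, round what is visible of it).
The state is a dict: "t": time; "joint_positions": joint angles; "joint_velocities": joint speeds; "joint_torque": joint torques, N m; "tool_pos": TCP position; "tool_rot": TCP orientation; "force": force on the tool from outside, world axes, zero at the start; "wrist_torque": the same for the moment, N m; "opening": opening from 0.0 (shut) to 1.0 (fully open).
Only numpy, scipy, OpenCV 4.12 (cv2) and the standard library are available. Lean on these libraries where they do the work, as an engineer would, in place of code of your own. Each camera call takes 0.05 s, during which the arm holds its last target.

## Working session

There is one attempt and no reset: what is moved stays moved. The work goes in short steps, Python scripts to look and compute and a tool call to move; the robot and the scene stay as the last step left them, time stands still between calls to the robot, and variables do not carry over. Pictures are saved under pics/ and viewed, and the job is handed in when it is done.

Besides the shell and the picture viewer there is one more tool, called after ">>>" as name(argument=value, ...) on one line, values as JSON. step_arm: Moves the arm, as the interface text tells. Its arguments: {"type":"object","properties":{"targets":{"type":"array"},"claw":{"type":"number"}},"required":["targets"]}

```bash
mkdir -p pics; ls
cat > h.py <<'E'
import numpy as np, cv2, json
from rig import get_state, viewer, bot
def shot(n,fn):
    p=viewer.read_camera(n); cv2.imwrite('pics/'+fn,p['image'][:,:,::-1]); return p
E
python3 - <<'E'
from h import *
s=get_state(); print(s)
for n in ['scene','side','wrist']:
    p=shot(n,n+'0.png'); print(n,p['fx'],p['fy'],p['cx'],p['cy'],p.get('world_from_camera',p.get('mount')),p['shot'])
    for q in ['green','red','purple','rack','stand','cup','collar']:
        r=viewer.search_frame(p,q); print(q,[(np.round(d['box']).tolist(),round(d['score'],2)) for d in r[:2]])
E
```

```text
pics
{'t': 0.0, 'joint_positions': array([ 1.25481374,  0.53720542, -0.00443665,  1.53884524,  0.0025726 ,
        1.06728659, -0.07119353]), 'joint_velocities': array([-0.0002345 ,  0.0003275 ,  0.00084067, -0.00016951,  0.0004546 ,
        0.00112984,  0.00173827]), 'joint_torque': array([ 1.02834526e-04, -5.83414435e+01,  1.04812123e+00, -2.59112585e+01,
        1.21948990e-02,  9.51982947e-03, -4.51392089e-05]), 'tool_pos': array([ 160.5123367 , -629.23105975,  230.39852677]), 'tool_rot': array([-1.51066034,  1.56905738,  1.8807783 ]), 'force': array([0.54363106, 0.00174918, 0.08211272]), 'wrist_torque': array([-0.00233147,  0.07488602, -0.02162039]), 'opening': 0.9975028939349816}
scene 505.93337544727774 505.93337544727774 320.564869240186 241.1677533347211 [[ 3.17763195e-01  8.00541896e-01 -5.08093717e-01  1.05927279e+03]
 [ 9.48060316e-01 -2.60102473e-01  1.83107458e-01 -1.34360028e+02]
 [ 1.44287590e-02 -5.39888300e-01 -8.41612995e-01  9.10400324e+02]
 [ 0.00000000e+00  0.00000000e+00  0.00000000e+00  1.00000000e+00]] 1
green [([147.0, 270.0, 35.0, 48.0], 0.61)]
red [([232.0
[... 639 characters left out ...]
d [([308.0, 272.0, 47.0, 42.0], 0.73)]
purple [([318.0, 300.0, 51.0, 40.0], 0.88)]
rack [([300.0, 293.0, 93.0, 114.0], 0.89)]
stand [([301.0, 205.0, 50.0, 38.0], 0.83)]
cup [([322.0, 168.0, 22.0, 34.0], 0.59)]
collar [([320.0, 205.0, 16.0, 9.0], 0.58), ([338.0, 324.0, 46.0, 47.0], 0.23)]
wrist 417.20559085833276 417.20559085833276 324.1859332693704 232.20417627338244 [[ 9.38905746e-04 -3.20688469e-01  9.47184261e-01 -1.43387439e+02]
 [ 9.99999555e-01  3.91324019e-04 -8.58768732e-04 -4.47619623e-01]
 [-9.52587219e-05  9.47184645e-01  3.20688694e-01 -8.18626090e+01]
 [ 0.00000000e+00  0.00000000e+00  0.00000000e+00  1.00000000e+00]] 3
green []
red []
purple []
rack []
stand []
cup []
collar []
```

Run:
```python
import cv2,numpy as np
a=cv2.imread('pics/scene0.png');b=cv2.imread('pics/side0.png')
cv2.imwrite('pics/sc.png',cv2.resize(a[200:360,130:350],None,fx=3.6,fy=3.6,interpolation=2))
cv2.imwrite('pics/sc2.png',cv2.resize(a[200:320,350:550],None,fx=4,fy=4,interpolation=2))
cv2.imwrite('pics/sd.png',cv2.resize(b[150:420,250:430],None,fx=2.2,fy=2.2,interpolation=2))
```

```text
(no output)
```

View pics/scene0.png

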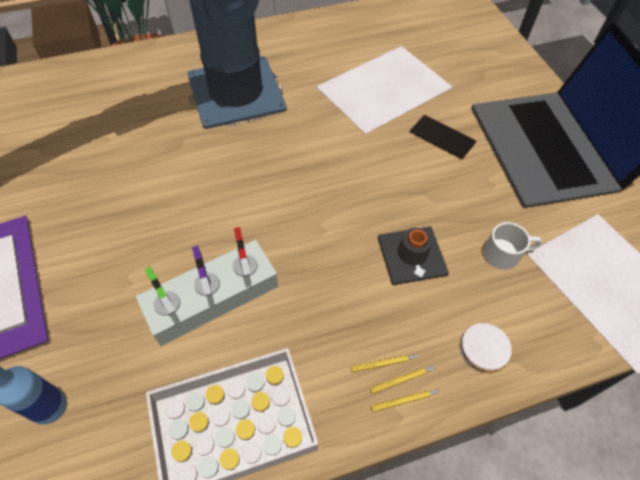

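View pics/sc.png

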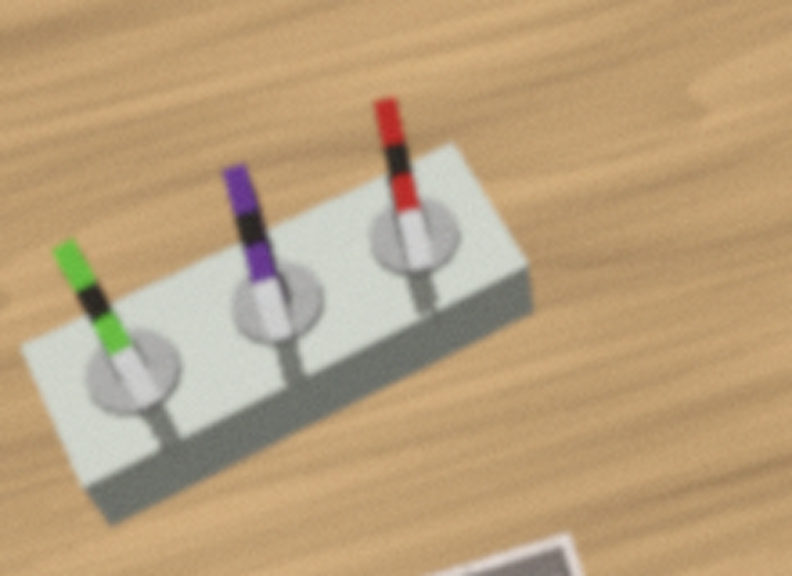

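View pics/sc2.png

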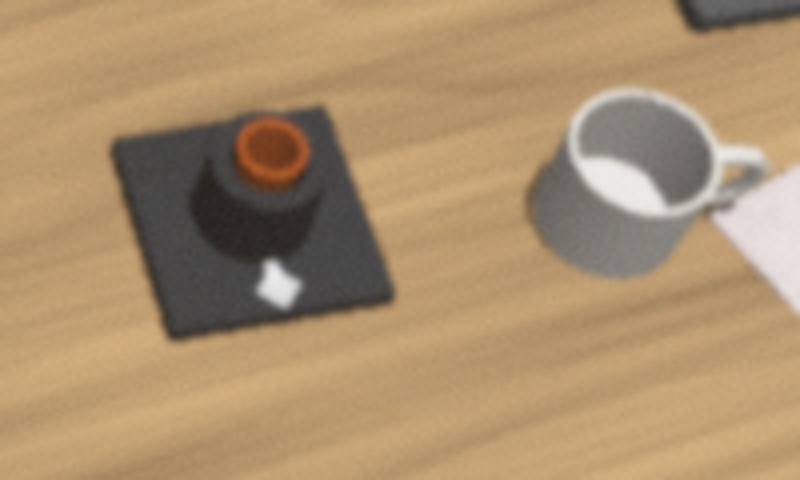

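View pics/sd.png

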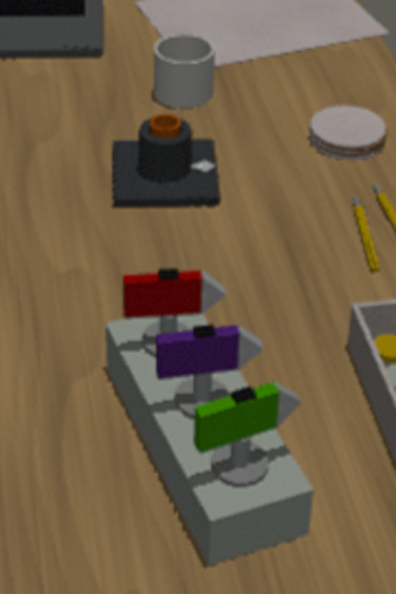

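View pics/wrist0.png

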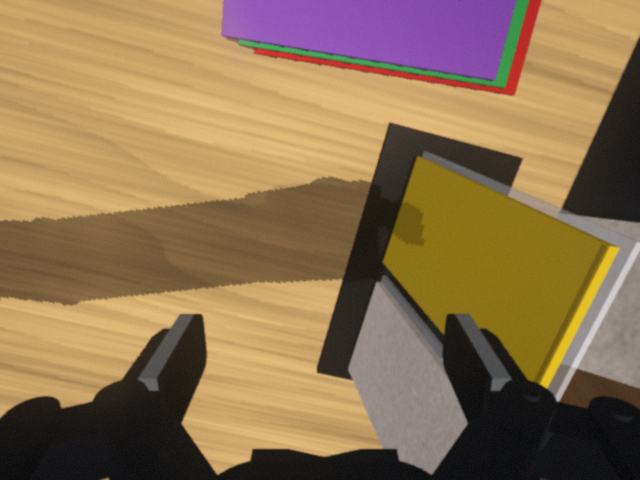

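```bash
cat >> h.py <<'E'
def K(p): return np.array([[p['fx'],0,p['cx']],[0,p['fy'],p['cy']],[0,0,1]])
def ray(p,uv,W=None):
    W=p['world_from_camera'] if W is None else W
    d=np.linalg.inv(K(p))@[uv[0],uv[1],1]; return W[:3,3],W[:3,:3]@d
def onz(p,uv,z,W=None):
    o,d=ray(p,uv,W); return o+d*(z-o[2])/d[2]
def proj(p,X,W=None):
    W=p['world_from_camera'] if W is None else W
    c=np.linalg.inv(W)@np.append(X,1); return (K(p)@(c[:3]/c[2]))[:2]
from scipy.spatial.transform import Rotation as R
def Wwrist(p,s):
    T=np.eye(4);T[:3,:3]=R.from_euler('xyz',s['tool_rot']).as_matrix();T[:3,3]=s['tool_pos'];return T@p['mount']
E
python3 - <<'E'
from h import *
s=viewer.read_camera('scene');d=viewer.read_camera('side')
for n,a,b,z in [('green',(155.6,283.3),(360.5,329.5),137),('purple',(130+249/3.6,200+226/3.6),(250+204/2.2,150+330/2.2),137),('red',(240.6,244.4),(326.4,274.1),137),('rim',(418,238),(325,206.4),76),('diamond',(419.5,272),(250+203/2.2,150+166/2.2),14),('cup',(350+640/4,200+150/4),(250+185/2.2,150+52/2.2),65)]:
    print(n,onz(s,a,z).round(1),onz(d,b,z).round(1))
T=R.from_euler('xyz',get_state()['tool_rot']).as_matrix();print(T.round(3))
# green ends top edge z=133
for nm,tail,tip in [('green',(130+65/3.6,200+243/3.6),(130+120/3.6,200+347/3.6)),('purple',(130+234/3.6,200+170/3.6),(130+265/3.6,200+278/3.6))]:
    a=onz(s,tail,133);b=onz(s,tip,133);print(nm,a.round(),b.round(),np.degrees(np.arctan2(*(b-a)[[1,0]])))
E
```

```text
green [ 586.3 -262.5  137. ] [ 585.7 -267.3  137. ]
purple [ 569.2 -183.8  137. ] [ 569.8 -188.3  137. ]
red [ 554.3 -105.5  137. ] [ 552.7 -110.2  137. ]
rim [607.9 232.5  76. ] [605.3 223.   76. ]
diamond [650.8 228.3  14. ] [650.  223.9  14. ]
cup [658.1 414.1  65. ] [659.5 399.5  65. ]
[[-0.     0.247 -0.969]
 [ 0.    -0.969 -0.247]
 [-1.    -0.     0.   ]]
green [ 548. -271.  133.] [ 613. -255.  133.] 14.249257143633486
purple [ 532. -185.  133.] [ 598. -182.  133.] 2.136266374039467
```

>>> step_arm(targets=[{"dx":0.038,"dy":0.032},{"dx":0.076,"dy":0.065},{"dx":0.114,"dy":0.097},{"dx":0.152,"dy":0.13},{"dx":0.19,"dy":0.162}], claw=0)

```text
schema error: expected keys dx, dy, dz, yaw
```

>>> step_arm(targets=[{"dx":0.038,"dy":0.032},{"dx":0.076,"dy":0.065},{"dx":0.114,"dy":0.097},{"dx":0.152,"dy":0.13},{"dx":0.19,"dy":0.162}])

```text
schema error: expected keys dx, dy, dz, yaw
```

>>> step_arm(targets=[{"dx":0.038,"dy":0.032},{"dx":0.045,"dy":0.04},{"dx":0.045,"dy":0.04},{"dx":0.045,"dy":0.04}])

```text
schema error: expected keys dx, dy, dz, yaw
```

Run:
```python
from h import *
s=get_state();p=shot('wrist','w1.png');np.savez('w1.npz',W=Wwrist(p,s));print(s['t'],s['tool_pos'],s['opening'])
W=Wwrist(p,s)
print(proj(p,[586,-265,137],W))
for q in ['green','purple']:
    print(q,viewer.search_frame(p,q)[:1])
```

```text
1.3 [ 160.68907804 -629.80014599  231.27795411] 1.0019347218945889
[ -817.30014626 -1955.71523464]
green []
purple []
```

View pics/w1.png

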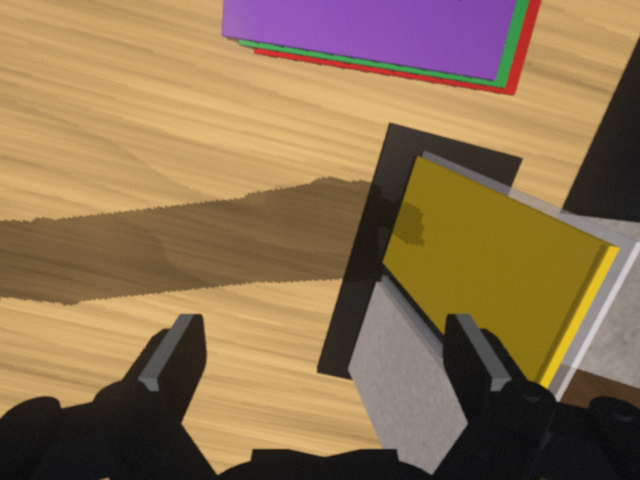

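>>> step_arm(targets=[{"dx":0.038,"dy":0.032,"dz":0,"yaw":0},{"dx":0.076,"dy":0.065,"dz":0,"yaw":0},{"dx":0.114,"dy":0.097,"dz":0,"yaw":0},{"dx":0.152,"dy":0.13,"dz":0,"yaw":0},{"dx":0.19,"dy":0.162,"dz":0,"yaw":0}], claw=0)

```text
t: 1.95
tool_pos: [352.0, -466.4, 231.5]
tool_rot: [1.938, 1.57, -0.954]
force: [0.6, -0.2, 0.2]
opening: 0.498
```

>>> step_arm(targets=[{"dx":0.038,"dy":0.032,"dz":0,"yaw":0},{"dx":0.076,"dy":0.065,"dz":0,"yaw":0},{"dx":0.114,"dy":0.097,"dz":0,"yaw":0},{"dx":0.152,"dy":0.13,"dz":0,"yaw":0},{"dx":0.19,"dy":0.162,"dz":0,"yaw":0}])

```text
t: 2.45
tool_pos: [542.0, -304.4, 231.5]
tool_rot: [2.075, 1.57, -0.817]
force: [0.1, -1.0, 0.2]
opening: 0.501
```

>>> step_arm(targets=[{"dx":0.038,"dy":0.035,"dz":0,"yaw":0},{"dx":0.046,"dy":0.041,"dz":0,"yaw":0},{"dx":0.046,"dy":0.041,"dz":0,"yaw":0},{"dx":0.046,"dy":0.041,"dz":0,"yaw":0}])

```text
t: 2.85
tool_pos: [585.5, -266.4, 231.1]
tool_rot: [0.485, 1.569, -2.408]
force: [0.4, -1.6, -0.6]
opening: 0.501
```

Run:
```python
from h import *
s=get_state();p=shot('wrist','w2.png');W=Wwrist(p,s);np.savez('w2.npz',W=W);print(s['t'],s['tool_pos'],s['tool_rot'],s['opening'])
print(proj(p,[586,-265,137],W))
```

```text
2.85 [ 585.51197672 -266.40689853  231.08739827] [ 0.48461814  1.56914332 -2.40848233] 0.5010763281649758
[323.09615128 232.99502954]
```

View pics/w2.png

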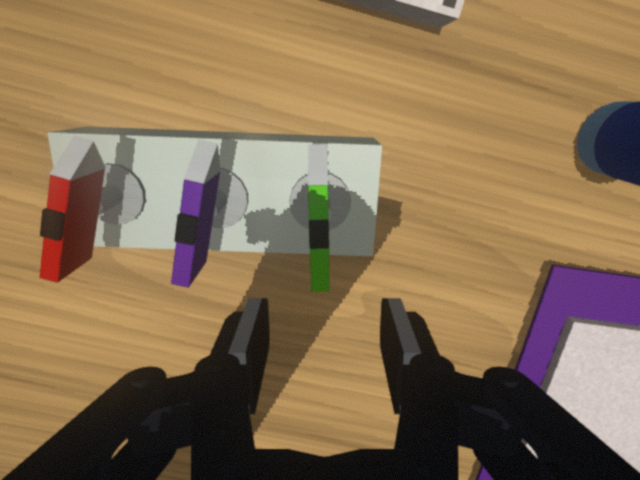

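Run:
```python
from h import *
W=np.load('w2.npz')['W'];p=viewer.read_camera('wrist')
im=cv2.imread('pics/w2.png').astype(int)
g=(im[:,:,1]>im[:,:,2]+50)&(im[:,:,1]>im[:,:,0]+50);g[:180]=0;g[295:]=0
ys=np.where(g.sum(1)>10)[0]
for y in ys[::8]:
    x=np.where(g[y])[0];print(y,x.min(),x.max())
d=(im.max(2)<70);d[:215]=0;d[250:]=0;d[:,:300]=0;d[:,340:]=0
yy,xx=np.where(d);print(xx.mean(),yy.mean(),yy.min(),yy.max(),xx.min(),xx.max(),len(xx))
c=onz(p,(xx.mean(),yy.mean()),137,W);print(c)
a=onz(p,(np.mean([308,329]),187),133,W)
for (u1,v1),(u2,v2) in [((318.5,187),(320.5,288))]:
    a=onz(p,(u2,v2),133,W);b=onz(p,(u1,v1),133,W);print(a,b,np.degrees(np.arctan2(*(b-a)[[1,0]])))
T=R.from_euler('xyz',get_state()['tool_rot']).as_matrix();print(T.round(4))
```

```text
186 309 327
194 316 327
318.5785837651123 233.7495682210708 219 248 308 328 579
[ 584.86586332 -262.48307281  137.        ]
[ 548.17771122 -272.84158495  133.        ] [ 611.77941513 -255.67438859  133.        ] 15.105155405260035
[[-0.0011  0.2439 -0.9698]
 [-0.0013 -0.9698 -0.2439]
 [-1.      0.001   0.0013]]
```

>>> step_arm(targets=[{"dx":-0.001,"dy":0.002,"dz":-0.03,"yaw":0.2},{"dx":-0.001,"dy":0.002,"dz":-0.06,"yaw":0.2},{"dx":-0.001,"dy":0.002,"dz":-0.09,"yaw":0.2},{"dx":-0.001,"dy":0.002,"dz":-0.1,"yaw":0.2},{"dx":-0.001,"dy":0.002,"dz":-0.1,"yaw":0.2}])

```text
t: 3.45
tool_pos: [583.9, -263.8, 130.1]
tool_rot: [-0.457, 1.568, 2.95]
force: [-0.8, 0.1, -0.5]
opening: 0.5
```

Run:
```python
from h import *
s=get_state();p=shot('wrist','w3.png');W=Wwrist(p,s);np.savez('w3.npz',W=W);print(s['t'],s['tool_pos'],s['tool_rot'],s['opening'],s['force'])
print(proj(p,[585.5,-263,137],W))
```

```text
3.45 [ 583.87033426 -263.78391569  130.13399491] [-0.45684361  1.56769394  2.95013397] 0.49955079011453607 [-0.8082567   0.11679138 -0.51888302]
[324.83964983 318.61185838]
```

View pics/w3.png

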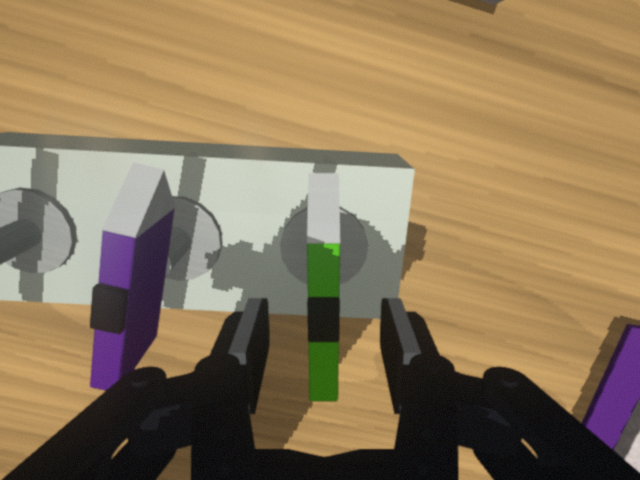

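>>> step_arm(targets=[{"dx":0.001,"dy":0,"dz":-0.02,"yaw":0},{"dx":0.001,"dy":0,"dz":-0.036,"yaw":0},{"dx":0.001,"dy":0,"dz":-0.036,"yaw":0},{"dx":0.001,"dy":0,"dz":-0.036,"yaw":0}])

```text
t: 3.9
tool_pos: [586.8, -263.0, 95.8]
tool_rot: [2.166, 1.571, -0.709]
force: [0.2, -0.5, 0.5]
opening: 0.501
```

>>> step_arm(targets=[{"dx":0,"dy":0,"dz":0,"yaw":0},{"dx":0,"dy":0,"dz":0,"yaw":0},{"dx":0,"dy":0,"dz":0,"yaw":0},{"dx":0,"dy":0,"dz":0,"yaw":0},{"dx":0,"dy":0,"dz":0,"yaw":0}], claw=-1)

```text
t: 4.4
tool_pos: [587.2, -262.9, 96.3]
tool_rot: [2.577, 1.57, -0.297]
force: [-1.3, 1.1, 6.8]
opening: 0.132
```

Run:
```python
from h import *
s=get_state();p=shot('wrist','w4.png');print(s['t'],s['tool_pos'],s['tool_rot'],s['opening'],s['force'])
```

```text
4.4 [ 587.19582914 -262.90112615   96.25084356] [ 2.57702868  1.56964823 -0.29725837] 0.1321325125259809 [-1.29106257  1.11030269  6.81484187]
```

View pics/w4.png

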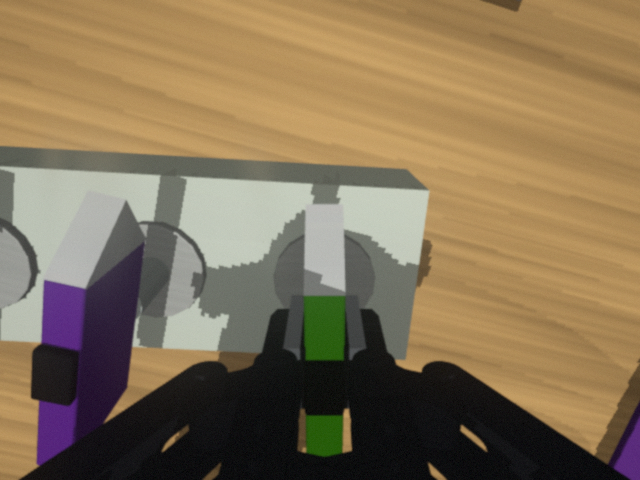

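>>> step_arm(targets=[{"dx":0,"dy":0,"dz":0.02,"yaw":0},{"dx":0,"dy":0,"dz":0.05,"yaw":0},{"dx":0,"dy":0,"dz":0.09,"yaw":0},{"dx":0,"dy":0,"dz":0.13,"yaw":0},{"dx":0,"dy":0,"dz":0.17,"yaw":0}])

```text
t: 4.95
tool_pos: [586.0, -262.7, 266.2]
tool_rot: [-0.505, 1.569, 2.904]
force: [0.1, 0.8, -3.0]
opening: 0.132
```

>>> step_arm(targets=[{"dx":0,"dy":0,"dz":0,"yaw":0}])

```text
t: 5.05
tool_pos: [589.7, -264.1, 271.5]
tool_rot: [2.496, 1.56, -0.378]
force: [1.4, 0.2, -2.5]
opening: 0.133
```

Run:
```python
from h import *
s=get_state();p=shot('side','s5.png');print(s['t'],s['tool_pos'],s['tool_rot'],s['opening'],s['force'])
```

```text
5.05 [ 589.6918558  -264.08509117  271.48249254] [ 2.49647398  1.5603574  -0.3782112 ] 0.13322849195693118 [ 1.40996073  0.17213877 -2.46823508]
```

View pics/s5.png

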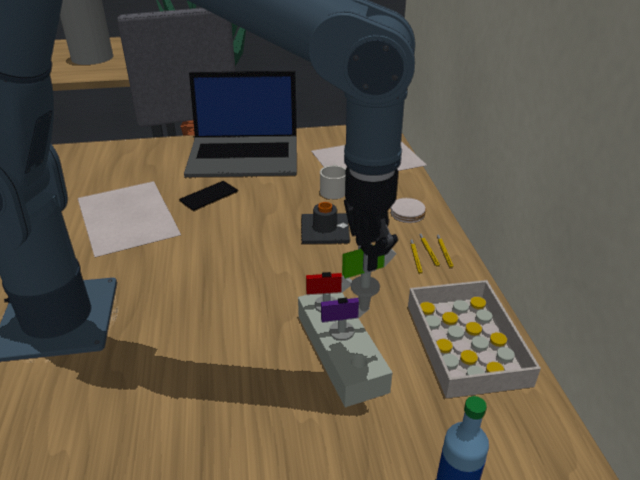

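>>> step_arm(targets=[{"dx":-0.009,"dy":0.045,"dz":0,"yaw":-0.3},{"dx":-0.018,"dy":0.09,"dz":0,"yaw":-0.6},{"dx":-0.026,"dy":0.135,"dz":0,"yaw":-0.9},{"dx":-0.034,"dy":0.18,"dz":0,"yaw":-1.2},{"dx":-0.043,"dy":0.225,"dz":0,"yaw":-1.5}])

```text
t: 5.6
tool_pos: [541.8, -36.2, 263.3]
tool_rot: [-0.154, 1.567, 3.123]
force: [1.4, -0.2, -2.3]
opening: 0.132
```

>>> step_arm(targets=[{"dx":-0.009,"dy":0.045,"dz":0,"yaw":-0.3},{"dx":-0.018,"dy":0.09,"dz":0,"yaw":-0.6},{"dx":-0.026,"dy":0.135,"dz":0,"yaw":-0.9},{"dx":-0.034,"dy":0.18,"dz":0,"yaw":-1.2},{"dx":-0.043,"dy":0.225,"dz":0,"yaw":-1.5}])

```text
t: 6.1
tool_pos: [499.0, 188.2, 263.4]
tool_rot: [0.419, 1.568, -2.718]
force: [1.0, 0.7, -2.5]
opening: 0.131
```

>>> step_arm(targets=[{"dx":0,"dy":0.03,"dz":0,"yaw":0},{"dx":0,"dy":0.039,"dz":0,"yaw":0},{"dx":0,"dy":0.039,"dz":0,"yaw":0},{"dx":0,"dy":0.039,"dz":0,"yaw":0},{"dx":0,"dy":0.039,"dz":0,"yaw":0}])

```text
t: 6.6
tool_pos: [500.9, 223.9, 264.6]
tool_rot: [1.018, 1.569, -2.12]
force: [0.8, 0.4, -3.2]
opening: 0.132
```

Run:
```python
from h import *
s=get_state();p=shot('wrist','w6.png');W=Wwrist(p,s);np.savez('w6.npz',W=W)
print(s['t'],s['tool_pos'],s['tool_rot'],s['opening'],s['force'],np.abs(s['joint_velocities']).max())
print(R.from_euler('xyz',s['tool_rot']).as_matrix().round(4))
print(proj(p,[606.5,228,76],W),viewer.search_frame(p,'collar')[:1])
```

```text
6.6 [500.89593295 223.89752546 264.63670153] [ 1.01849484  1.56897784 -2.12039504] 0.1317383434918672 [ 0.76312774  0.39698328 -3.20594545] 0.005172024084388601
[[-9.0e-04  2.7e-03 -1.0e+00]
 [-1.6e-03 -1.0e+00 -2.7e-03]
 [-1.0e+00  1.5e-03  1.0e-03]]
[319.37549928  56.33585033] [{'box': [291.2, 32.7, 46.8, 52.1], 'score': 0.56}]
```

View pics/w6.png

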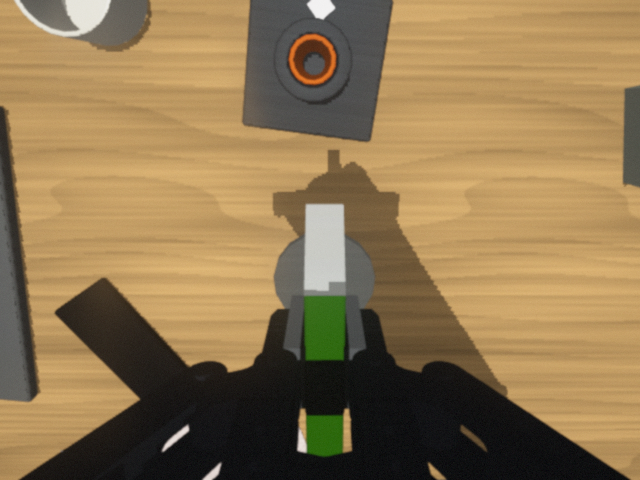

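Run:
```python
from h import *
W=np.load('w6.npz')['W'];p=viewer.read_camera('wrist')
im=cv2.imread('pics/w6.png');hsv=cv2.cvtColor(im,cv2.COLOR_BGR2HSV)
sub=im[:160,230:400]
cv2.imwrite('pics/w6c.png',cv2.resize(sub,None,fx=4.5,fy=3.75*1,interpolation=2) if 0 else cv2.resize(sub,None,fx=3.7,fy=3.7,interpolation=2))
o=((hsv[...,0]<12)&(hsv[...,1]>200)&(hsv[...,2]>180)).astype(np.uint8);o[120:]=0
c=max(cv2.findContours(o,cv2.RETR_EXTERNAL,cv2.CHAIN_APPROX_NONE)[0],key=len)
e=cv2.fitEllipse(c);print('outer ellipse',e);print(onz(p,e[0],76,W))
w=((im.min(2)>200)).astype(np.uint8);w[20:]=0;w[:,:300]=0;w[:,345:]=0
yy,xx=np.where(w);print('diamond',xx.mean(),yy.mean(),xx.min(),xx.max(),yy.max());
for q in [(243,125),(371,140),(392,5),(250,5)]: print(onz(p,q,14,W).round(1))
T=np.eye(4);M=W@np.linalg.inv(p['mount']) ;tcp=M[:3,3]
for r in [0]:
    print('flange c',proj(p,tcp+[0,0,-34.8],W),'pad',proj(p,tcp+[0,0,41],W),'flange front',proj(p,tcp+[24,0,-34.8],W),'L/R',proj(p,tcp+[0,24,-34.8],W),proj(p,tcp+[0,-24,-34.8],W))
```

```text
Traceback (most recent call last):
cv2.error: OpenCV(4.12.0) /io/opencv/modules/imgproc/src/shapedescr.cpp:361: error: (-201:Incorrect size of input array) There should be at least 5 points to fit the ellipse in function 'fitEllipseNoDirect'
```

View pics/w6c.png

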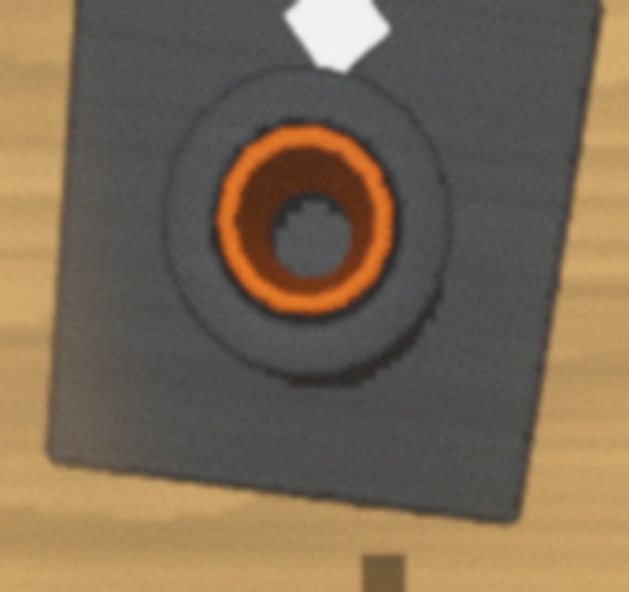

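```bash
python3 - <<'E'
from h import *
W=np.load('w6.npz')['W'];p=viewer.read_camera('wrist')
im=cv2.imread('pics/w6.png');hsv=cv2.cvtColor(im,cv2.COLOR_BGR2HSV)
o=((hsv[...,0]<14)&(hsv[...,1]>170)&(hsv[...,2]>70)).astype(np.uint8);o[120:]=0
c=max(cv2.findContours(o,cv2.RETR_EXTERNAL,cv2.CHAIN_APPROX_NONE)[0],key=len)
e=cv2.fitEllipse(c);print('outer ellipse',e);r=onz(p,e[0],76,W);print(r)
q=onz(p,(230+338/3.7,72/3.7),14,W);
for f in [(243,125),(371,140),(392,3),(250,3)]: print(onz(p,f,14,W).round(1))
a,b=onz(p,(243,125),14,W),onz(p,(371,140),14,W);print('edge heading+90',np.degrees(np.arctan2(*(a-b)[[1,0]]))-90)
q=onz(p,(320,7),14,W);print('diamond',q,np.degrees(np.arctan2(*(q-r)[[1,0]])))
tcp=(W@np.linalg.inv(p['mount']))[:3,3]
print('flange c',proj(p,tcp+[0,0,-34.8],W),'pad',proj(p,tcp+[0,0,41],W),'flange front',proj(p,tcp+[24,0,-34.8],W),'L/R',proj(p,tcp+[0,24,-34.8],W),proj(p,tcp+[0,-24,-34.8],W))
E
python3 - <<'E'
import cv2
a=cv2.imread('pics/w6.png');cv2.imwrite('pics/w6d.png',cv2.resize(a[180:480,220:430],None,fx=2,fy=2,interpolation=2))
E
```

```text
outer ellipse ((311.9961853027344, 59.00186538696289), (46.78254699707031, 50.504398345947266), 176.9263153076172)
[604.67087707 233.43586617  76.        ]
[552.5 298.7  14. ]
[539.4 180.8  14. ]
[652.5 167.6  14. ]
[652.2 286.9  14. ]
edge heading+90 -6.382389660857257
diamond [649.33355579 228.08428149  14.        ] -6.832736009631893
flange c [324.91404898 275.50554067] pad [325.45063964 383.31493462] flange front [325.09366963 226.66923108] L/R [273.55685869 275.38375901] [376.25460954 275.6272829 ]
```

View pics/w6d.png

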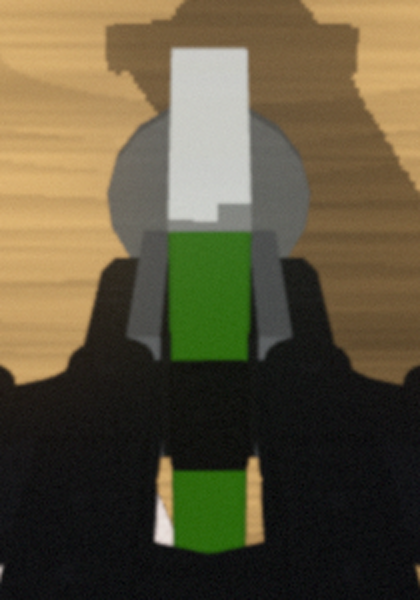

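Run:
```python
from h import *
for i in range(4):
    s=get_state();print(s['t'],s['tool_pos'],s['force']);p=viewer.read_camera('wrist')
```

```text
6.8 [500.925921   225.14496189 265.29843549] [-0.09369577 -0.70418514 -3.67002263]
6.85 [500.86369836 225.47213748 265.34673008] [-1.10790958 -0.16076869 -2.74627351]
6.9 [500.80773319 225.6660541  265.35919092] [ 0.25032998 -0.60199367 -2.58559927]
6.95 [500.75934998 225.86602614 265.36223383] [-0.05577726  0.5792411  -2.56949823]
```

>>> step_arm(targets=[{"dx":0.04,"dy":0.003,"dz":0,"yaw":-0.5},{"dx":0.08,"dy":0.005,"dz":0,"yaw":-1.0},{"dx":0.1055,"dy":0.007,"dz":0,"yaw":-1.3},{"dx":0.1055,"dy":0.007,"dz":-0.03,"yaw":-1.3},{"dx":0.1055,"dy":0.007,"dz":-0.06,"yaw":-1.3}])

```text
t: 7.5
tool_pos: [607.6, 233.3, 205.0]
tool_rot: [-2.614, 1.569, 0.418]
force: [-0.0, -0.7, -3.7]
opening: 0.131
```

>>> step_arm(targets=[{"dx":0,"dy":0,"dz":-0.015,"yaw":0},{"dx":0,"dy":0,"dz":-0.02,"yaw":0},{"dx":0,"dy":0,"dz":-0.02,"yaw":0},{"dx":0,"dy":0,"dz":-0.02,"yaw":0},{"dx":0,"dy":0,"dz":-0.02,"yaw":0}])

```text
t: 8.0
tool_pos: [607.1, 233.6, 187.0]
tool_rot: [-2.642, 1.568, 0.391]
force: [-1.1, -0.4, -2.8]
opening: 0.131
```

Run:
```python
from h import *
s=get_state();print(s['t'],s['tool_pos'],s['force'],R.from_euler('xyz',s['tool_rot']).as_matrix()[:,2])
p=shot('wrist','w7.png');a=shot('scene','sc7.png');b=shot('side','sd7.png')
A=cv2.imread('pics/sc7.png')[150:300,350:500];B=cv2.imread('pics/sd7.png')[110:260,250:400]
cv2.imwrite('pics/c7.png',np.hstack([cv2.resize(x,(390,390),interpolation=2) for x in (A,B)]))
s=get_state();print(s['t'],s['tool_pos'])
```

```text
8.0 [607.06555229 233.57964014 186.95041809] [-1.05808932 -0.41365538 -2.79585484] [-0.99416703  0.10782511 -0.00238129]
8.15 [606.58343755 233.35714576 186.20380101]
```

View pics/c7.png

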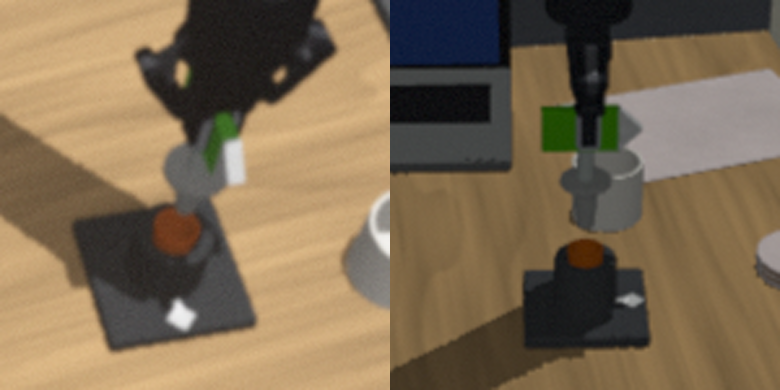

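View pics/w7.png

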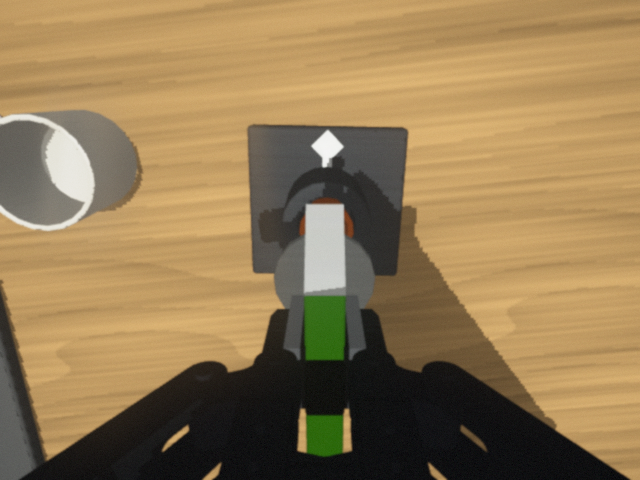

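Run:
```python
from h import *
for n in ['scene','side']:
    p=viewer.read_camera(n);o=(350,150) if n=='scene' else (250,110)
    for nm,X in [('seat',[605.6,233.5,145.6]),('rim',[605,233.3,76])]:
        print(n,nm,((proj(p,X)-o)*2.6+([0,0] if n=='scene' else [390,0])).round(1))
print(get_state()['tool_pos'])
```

```text
scene seat [193.9 172.8]
scene rim [176.2 225.5]
side seat [583.9 180.8]
side rim [582.9 244.9]
[606.33891647 233.24773467 185.7735885 ]
```

>>> step_arm(targets=[{"dx":0,"dy":0,"dz":-0.014,"yaw":0},{"dx":0,"dy":0,"dz":-0.028,"yaw":0},{"dx":0,"dy":0,"dz":-0.04,"yaw":0},{"dx":0,"dy":0,"dz":-0.045,"yaw":0},{"dx":0,"dy":0,"dz":-0.05,"yaw":0}])

```text
t: 8.75
tool_pos: [605.8, 233.1, 134.2]
tool_rot: [0.425, 1.57, -2.825]
force: [0.2, 0.2, -1.4]
opening: 0.131
```

>>> step_arm(targets=[{"dx":0,"dy":0,"dz":-0.004,"yaw":0},{"dx":0,"dy":0,"dz":-0.008,"yaw":0},{"dx":0,"dy":0,"dz":-0.012,"yaw":0},{"dx":0,"dy":0,"dz":-0.013,"yaw":0},{"dx":0,"dy":0,"dz":-0.013,"yaw":0}])

```text
t: 9.25
tool_pos: [606.1, 233.1, 122.2]
tool_rot: [0.585, 1.571, -2.665]
force: [0.1, 0.6, -3.3]
opening: 0.13
```

Run:
```python
from h import *
p=shot('wrist','w8.png');a=shot('scene','sc8.png');b=shot('side','sd8.png')
A=cv2.imread('pics/sc8.png')[180:300,360:480];B=cv2.imread('pics/sd8.png')[140:260,265:385]
cv2.imwrite('pics/c8.png',np.hstack([cv2.resize(x,(390,390),interpolation=2) for x in (A,B)]))
s=get_state();print(s['t'],s['tool_pos'],s['force'])
```

```text
9.4 [606.37155045 233.27830894 122.62682305] [ 0.32687827 -0.12287801 -1.5685213 ]
```

View pics/c8.png

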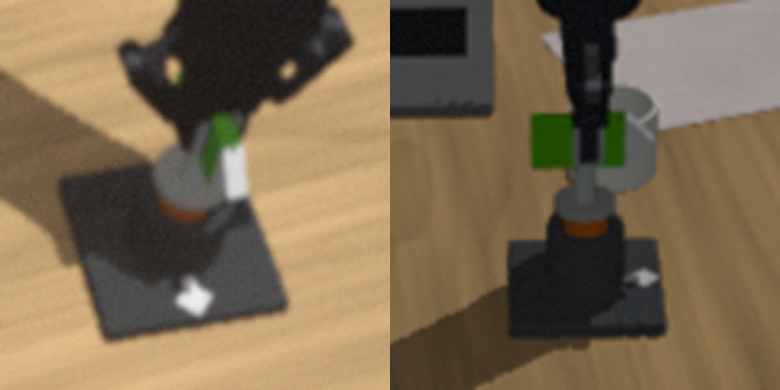

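>>> step_arm(targets=[{"dx":0,"dy":0,"dz":-0.001,"yaw":0},{"dx":0,"dy":0,"dz":-0.002,"yaw":0},{"dx":0,"dy":0,"dz":-0.002,"yaw":0}])

```text
t: 9.7
tool_pos: [606.1, 233.1, 120.2]
tool_rot: [1.08, 1.571, -2.169]
force: [-0.0, 0.4, -2.0]
opening: 0.13
```

>>> step_arm(targets=[{"dx":0,"dy":0,"dz":-0.001,"yaw":0},{"dx":0,"dy":0,"dz":-0.002,"yaw":0},{"dx":0,"dy":0,"dz":-0.002,"yaw":0}])

```text
t: 10.0
tool_pos: [606.3, 233.0, 118.2]
tool_rot: [2.446, 1.571, -0.804]
force: [0.7, 0.1, -2.5]
opening: 0.133
```

>>> step_arm(targets=[{"dx":0,"dy":0,"dz":-0.001,"yaw":0},{"dx":0,"dy":0,"dz":-0.001,"yaw":0},{"dx":0,"dy":0,"dz":-0.001,"yaw":0}])

```text
t: 10.3
tool_pos: [606.3, 233.0, 117.3]
tool_rot: [2.903, 1.571, -0.347]
force: [1.1, -1.0, -2.3]
opening: 0.132
```

>>> step_arm(targets=[{"dx":0,"dy":0,"dz":-0.001,"yaw":0},{"dx":0,"dy":0,"dz":-0.001,"yaw":0},{"dx":0,"dy":0,"dz":-0.001,"yaw":0}])

```text
t: 10.6
tool_pos: [606.5, 233.1, 117.2]
tool_rot: [3.075, 1.57, -0.174]
force: [-1.8, -2.9, 6.2]
opening: 0.131
```

Run:
```python
from h import *
p=shot('wrist','w9.png');a=shot('scene','sc9.png');b=shot('side','sd9.png')
A=cv2.imread('pics/sc9.png')[180:300,360:480];B=cv2.imread('pics/sd9.png')[140:260,265:385]
cv2.imwrite('pics/c9.png',np.hstack([cv2.resize(x,(390,390),interpolation=2) for x in (A,B)]))
s=get_state();print(s['t'],s['tool_pos'],s['force'])
```

```text
10.75 [606.48254958 233.09615604 117.23037055] [-0.65291137 -1.48751085  6.03471944]
```

View pics/c9.png

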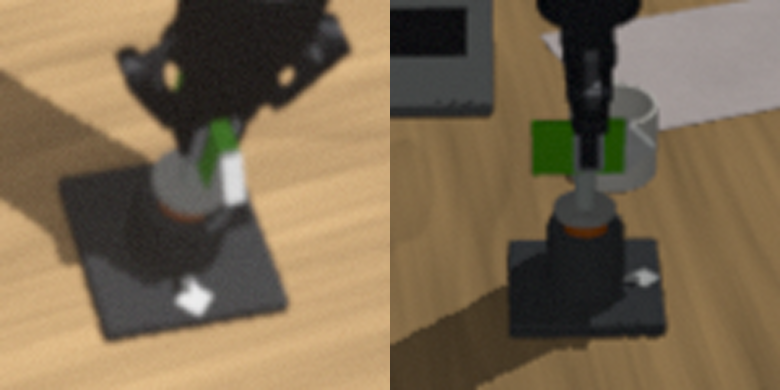

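>>> step_arm(targets=[{"dx":0,"dy":0,"dz":0.001,"yaw":0},{"dx":0,"dy":0,"dz":0.001,"yaw":0},{"dx":0,"dy":0,"dz":0.001,"yaw":0},{"dx":0,"dy":0,"dz":0.001,"yaw":0},{"dx":0,"dy":0,"dz":0.001,"yaw":0}], claw=-0.3)

```text
t: 11.25
tool_pos: [606.1, 233.3, 117.2]
tool_rot: [-0.223, 1.571, 2.811]
force: [0.3, 0.5, 0.6]
opening: 0.349
```

>>> step_arm(targets=[{"dx":0,"dy":0,"dz":0.015,"yaw":0},{"dx":0,"dy":0,"dz":0.03,"yaw":0},{"dx":0,"dy":0,"dz":0.06,"yaw":0},{"dx":0,"dy":0,"dz":0.09,"yaw":0},{"dx":0,"dy":0,"dz":0.09,"yaw":0}])

```text
t: 11.75
tool_pos: [609.3, 234.7, 213.9]
tool_rot: [-2.614, 1.561, 0.419]
force: [-0.0, -0.4, 0.5]
opening: 0.351
```

Run:
```python
from h import *
s=get_state();p=shot('wrist','w10.png');W=Wwrist(p,s);np.savez('w10.npz',W=W);a=shot('scene','sc10.png');b=shot('side','sd10.png')
A=cv2.imread('pics/sc10.png')[150:300,350:500];B=cv2.imread('pics/sd10.png')[110:260,250:400]
cv2.imwrite('pics/c10.png',np.hstack([cv2.resize(x,(390,390),interpolation=2) for x in (A,B)]))
print(s['t'],s['tool_pos'],s['force'],s['opening'],proj(p,[605,233.3,158],W))
```

```text
11.75 [609.28599062 234.70826906 213.90872397] [-0.01629131 -0.40073903  0.45106189] 0.35130722699424694 [328.93867766 266.56615384]
```

View pics/c10.png

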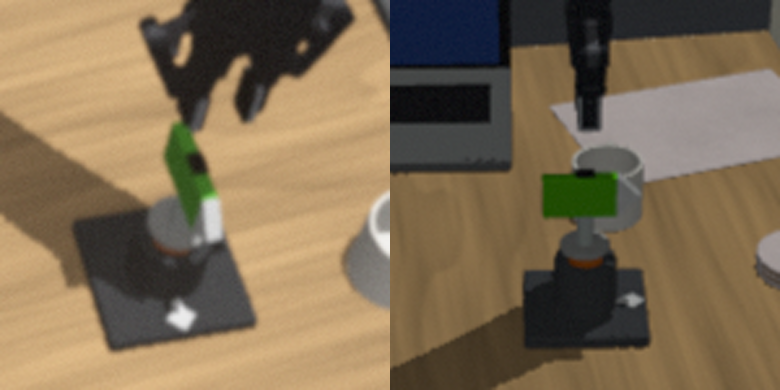

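View pics/w10.png

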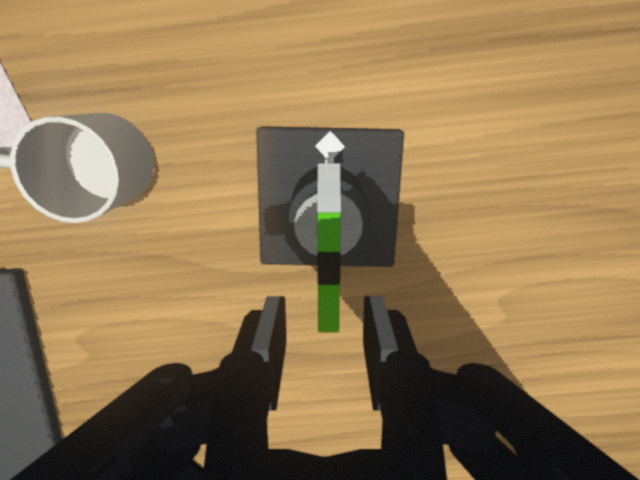

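>>> step_arm(targets=[{"dx":-0.001,"dy":0,"dz":0,"yaw":0},{"dx":-0.001,"dy":0,"dz":0,"yaw":0},{"dx":-0.001,"dy":0,"dz":0,"yaw":0},{"dx":-0.001,"dy":0,"dz":-0.02,"yaw":0},{"dx":-0.001,"dy":0,"dz":-0.03,"yaw":0}], claw=-1)

```text
t: 12.4
tool_pos: [604.5, 232.8, 175.7]
tool_rot: [0.527, 1.569, -2.723]
force: [-1.1, 0.0, -0.0]
opening: -0.001
```

>>> step_arm(targets=[{"dx":0,"dy":0,"dz":-0.01,"yaw":0},{"dx":0,"dy":0,"dz":-0.01,"yaw":0},{"dx":0,"dy":0,"dz":-0.01,"yaw":0},{"dx":0,"dy":0,"dz":-0.01,"yaw":0}])

```text
t: 12.8
tool_pos: [605.6, 233.4, 168.0]
tool_rot: [-2.541, 1.57, 0.493]
force: [-0.2, 0.6, 0.7]
opening: -0.002
```

Run:
```python
from h import *
s=get_state();p=shot('wrist','w11.png');b=shot('side','sd11.png')
A=cv2.imread('pics/w11.png')[200:480,200:450];B=cv2.imread('pics/sd11.png')[110:260,250:400]
cv2.imwrite('pics/c11.png',np.hstack([cv2.resize(x,(390,390),interpolation=2) for x in (A,B)]))
print(s['t'],s['tool_pos'],s['force'],s['opening'])
```

```text
12.8 [605.60171081 233.41736438 167.96385499] [-0.19886782  0.59191475  0.68780171] -0.0021394198661681394
```

View pics/c11.png

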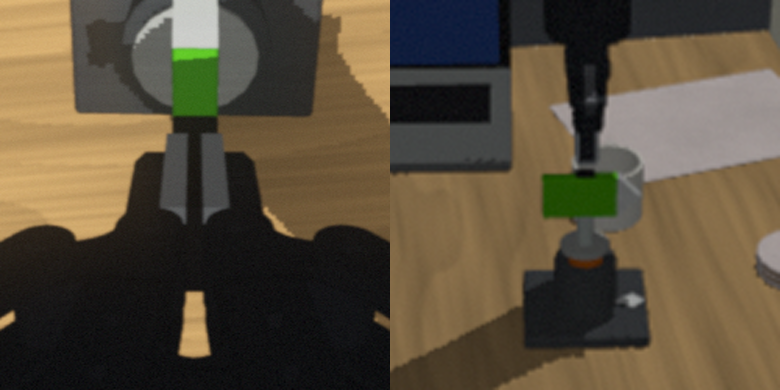

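Fingers are shut right above the pad, and the collar is still up. Next I press down gradually.

>>> step_arm(targets=[{"dx":0,"dy":0,"dz":-0.004,"yaw":0},{"dx":0,"dy":0,"dz":-0.007,"yaw":0},{"dx":0,"dy":0,"dz":-0.009,"yaw":0},{"dx":0,"dy":0,"dz":-0.01,"yaw":0}])

```text
t: 13.3
tool_pos: [605.6, 233.4, 158.0]
tool_rot: [-2.595, 1.57, 0.439]
force: [-2.0, -1.3, 10.8]
opening: -0.001
```

>>> step_arm(targets=[{"dx":0,"dy":0,"dz":-0.001,"yaw":0},{"dx":0,"dy":0,"dz":-0.002,"yaw":0},{"dx":0,"dy":0,"dz":-0.003,"yaw":0}])

```text
t: 13.6
tool_pos: [606.1, 233.7, 156.3]
tool_rot: [-2.642, 1.568, 0.392]
force: [-2.5, -0.9, 12.4]
opening: 0.0
```

>>> step_arm(targets=[{"dx":0,"dy":0,"dz":-0.001,"yaw":0},{"dx":0,"dy":0,"dz":-0.002,"yaw":0},{"dx":0,"dy":0,"dz":-0.003,"yaw":0},{"dx":0,"dy":0,"dz":-0.004,"yaw":0}])

```text
t: 14.0
tool_pos: [606.1, 233.7, 152.3]
tool_rot: [-2.631, 1.568, 0.403]
force: [-2.5, -1.3, 13.1]
opening: 0.002
```

>>> step_arm(targets=[{"dx":0,"dy":0,"dz":-0.001,"yaw":0},{"dx":0,"dy":0,"dz":-0.002,"yaw":0},{"dx":0,"dy":0,"dz":-0.003,"yaw":0}])

```text
t: 14.3
tool_pos: [606.1, 233.6, 149.3]
tool_rot: [-2.655, 1.568, 0.379]
force: [-2.7, -2.0, 12.9]
opening: -0.0
```

>>> step_arm(targets=[{"dx":0,"dy":0,"dz":-0.001,"yaw":0},{"dx":0,"dy":0,"dz":-0.002,"yaw":0},{"dx":0,"dy":0,"dz":-0.002,"yaw":0}])

```text
t: 14.6
tool_pos: [606.6, 234.0, 148.4]
tool_rot: [-2.641, 1.567, 0.393]
force: [-3.6, -2.3, 17.7]
opening: 0.0
```

>>> step_arm(targets=[{"dx":0,"dy":0,"dz":-0.001,"yaw":0},{"dx":0,"dy":0,"dz":-0.001,"yaw":0},{"dx":0,"dy":0,"dz":-0.001,"yaw":0}])

```text
t: 14.9
tool_pos: [606.8, 234.1, 148.4]
tool_rot: [-2.65, 1.566, 0.383]
force: [-6.3, -2.4, 24.3]
opening: -0.001
```

>>> step_arm(targets=[{"dx":0,"dy":0,"dz":0.01,"yaw":0},{"dx":0,"dy":0,"dz":0.04,"yaw":0},{"dx":0,"dy":0,"dz":0.08,"yaw":0},{"dx":-0.03,"dy":0,"dz":0.12,"yaw":0},{"dx":-0.06,"dy":0,"dz":0.12,"yaw":0}])

```text
t: 15.4
tool_pos: [547.7, 234.7, 269.9]
tool_rot: [-2.566, 1.561, 0.466]
force: [0.0, 0.5, -0.3]
opening: 0.0
```

>>> step_arm(targets=[{"dx":0,"dy":0,"dz":0,"yaw":0},{"dx":0,"dy":0,"dz":0,"yaw":0},{"dx":0,"dy":0,"dz":0,"yaw":0}])

```text
t: 15.7
tool_pos: [545.8, 232.6, 263.7]
tool_rot: [1.057, 1.57, -2.193]
force: [-0.1, -0.3, -0.6]
opening: -0.003
```

Run:
```python
from h import *
s=get_state();p=shot('wrist','w12.png');a=shot('scene','sc12.png');b=shot('side','sd12.png')
A=cv2.imread('pics/sc12.png')[180:300,360:480];B=cv2.imread('pics/sd12.png')[140:260,265:385]
cv2.imwrite('pics/c12.png',np.hstack([cv2.resize(x,(390,390),interpolation=2) for x in (A,B)]))
print(s['t'],s['tool_pos'],s['force'],s['opening'])
```

```text
15.7 [545.78820988 232.63282027 263.68355143] [-0.07075167 -0.31838876 -0.56278459] -0.0027158926920517676
```

View pics/c12.png

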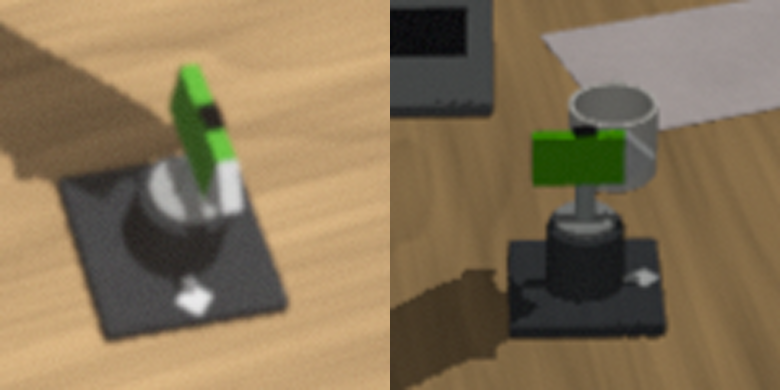

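View pics/w12.png

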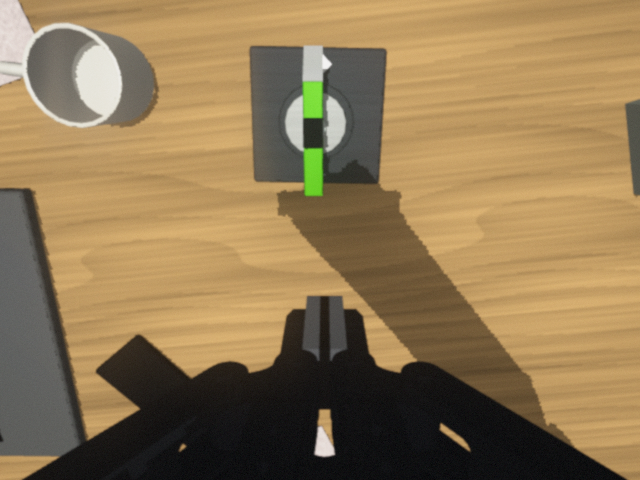

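No orange is visible any more: the flange sits on the boss, and the sign is upright and lines up with the white mark. I'm handing the job in.

```bash
python3 -c "
from rig import bot
print(bot.job_done())"
```

```text
the job is handed in; nothing more can be done
None
```

The green sign is in the stand with the collar driven all the way down, and I handed the job in at about 15.8 s of the 54 s. It reported no verdict.

- **Placing:** I pinched the panel, lifted the sign over the other two, turned it to the stand's heading (about -6.5°) and lowered it to flange contact. Contact showed as about 8 N of upward force, and the collar stayed up. I then let go and checked that the sign stood free and upright.
- **Driving the collar:** With the fingers shut I pressed the pad down in one slow push of small steps rather than separate taps. It moved at about 12–13 N from z = 158.0 to 148.4 mm, about 9.6 mm of the collar's 9.8 mm travel. It stalled there, with the force rising to 24 N.
- **Last checks:** The final pictures show no orange left, with the flange on the boss, the sign upright and the arrow along the white mark. The fingers are clear of the sign. The cup looks where it was.
- **Not checked or disagreeing:** I did not look at the red and purple signs again after lifting the green one; they looked undisturbed then. The side camera's first estimate of the collar was about 10 mm off in y from the other two. I used the wrist camera's value, and the contact heights fitted it.

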